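# Unstack the laundry products into their drip trays

## Task

The laundry products have been piled up in two stacks of two on the counter. Take the stacks apart and set each product upright, flat in the drip tray of its own colour: the blue-lidded tub in the long blue tray, the green carton in the long green tray, the orange-lidded tin in the round orange tray and the yellow soap box in the square yellow tray. Do not tip any product over, and leave the detergent bottle and the wipes canister standing where they are.

Things in the scene. Friction and masses are not known exactly. Their poses are not given: they have to be found in the camera images.
- tub: White plastic tub with a blue lid, closed, a plain block 120 x 60 mm, 50 mm high. Origin: centre of its underside; z up, right way up. x runs along its 120 mm length, y across its 60 mm width (grasp it across y). 0.25 to 0.5 kg. At the start it stands on the counter, with either the tin or the soap box on top of it near its middle. 
- carton: Green closed carton with a white band near each end, rigid, 120 x 60 mm, 50 mm high. Origin: centre of its underside; z up, right way up. x runs along its 120 mm length, y across its 60 mm width (grasp it across y). 0.14 to 0.28 kg. At the start it stands on the counter, with either the tin or the soap box on top of it near its middle. 
- tin: Round steel tin with an orange lid, 56 mm in diameter, 50 mm high. Origin: centre of its underside; z up, right way up. 0.13 to 0.25 kg. At the start it stands on top of either the tub or the carton, its underside 50 mm above the counter. 
- soapbox: Small yellow soap box with a white band round it, rigid, 56 x 56 mm, 45 mm high. Origin: centre of its underside; z up, right way up. x and y run square to its sides; it may be turned either way in its tray. 0.1 to 0.21 kg. At the start it stands on top of either the tub or the carton, its underside 50 mm above the counter. 
- tray_blue: Long blue drip tray, 150 x 90 mm outside, 144 x 84 mm inside, for the tub. Fixed to the counter. Origin: centre of its underside, on the counter; z up. Its floor is 3 mm thick, its 3 mm wide rim stands 8 mm above the counter. x runs along its length; the tub may lie either way round.
- tray_green: Long green drip tray, 150 x 90 mm outside, 144 x 84 mm inside, for the carton. Fixed to the counter. Origin: centre of its underside, on the counter; z up. Its floor is 3 mm thick, its 3 mm wide rim stands 8 mm above the counter. x runs along its length; the carton may lie either way round.
- tray_orange: Round orange drip tray, 86 mm in diameter outside, 80 mm inside, for the tin. Fixed to the counter. Origin: centre of its underside, on the counter; z up. Its floor is 3 mm thick, its 3 mm wide rim stands 8 mm above the counter. 
- tray_yellow: Square yellow drip tray, 86 x 86 mm outside, 80 x 80 mm inside, for the soap box. Fixed to the counter. Origin: centre of its underside, on the counter; z up. Its floor is 3 mm thick, its 3 mm wide rim stands 8 mm above the counter. x and y run square to its sides.
- bottle: Bystander: white detergent bottle with a blue cap, 80 mm in diameter, 205 mm high, to the robot's left (+y). Origin: centre of its underside, z up. Leave it alone.
- wipes: Bystander: blue wipes canister with a white lid, 78 mm in diameter, 122 mm high, to the robot's right (-y). Origin: centre of its underside, z up. Leave it alone.
Things that resemble listed ones, but are neither listed nor needed, are in the scene too. Leave any red look-alike of the tub alone. Of the things that look like the tray_yellow, take the one that is farthest to the robot's right at the start.

How it is judged:
By the outcome, as a careful person would: the job done as asked, in the order asked, and still so for the second after the job is handed in, with the robot touching nothing.
It also fails if it takes over 120 s, if anything falls off the work surface, if the arm or the gripper's body presses on something with over 40 N, if the wrist force passes 120 N, or if a joint passes its speed limit or range.

## Robot

A 6-joint arm with a two-finger parallel gripper is mounted at the origin on the work surface. World frame = base frame: x ahead of the robot, y to its left, z up, the work surface at z = 0. Lengths are in m, angles in rad, forces in N, time in s.
With the tool pointing down it reaches from about 0.4 to 0.825 m from the base axis. Payload 7 kg.
Tool frame: the origin (TCP) lies on the centre line of the jaws, within the pads' length; the fingertips stand 11 mm ahead of it and the grasp point (between the pads) lies 8 mm behind it; z points along the fingers, y is the line along which they close (so a half turn about z gives the same grasp; the last joint's range is limited). The gripper opens to 88 mm and grips with 3 to 60 N. Pads are 19 mm wide; open, the fingers measure 130 mm over their backs; the gripper's body (78 mm by 193 mm) begins 47 mm behind the grasp point.
Start: joints at [-1.031, 0.359, 0.012, 0, -1.224, -0.288], TCP at [0.168, -0.654, 0.238] pointing down, gripper open.
Joint ranges: [-3.07, 3.07], [-1.43, 2.12], [-1.02, 1.25], [-3.03, 1.67], [-3.05, -0], [-3.03, 3.03]. Speed limits (rad/s): [2.39, 2.39, 3.01, 3.14, 3.14, 3.14].

## Interface

Orientations are given as a unit quaternion [x, y, z, w].
In Python, from bench import ctrl gives the robot as it stands. The module is installed in compiled form; this text tells all that it offers.
- The arm moves only by the tool carry_out, never from a script. Its argument "rows" is one flat list of numbers, 7 for each row, row after row: the shift along the tool's x, y, z in units of 120 mm (1.0 is 120 mm), then the turn, a rotation vector about the tool's x, y, z in units of pi rad (1.0 is pi rad), then the closure, from 0 (fully open) to 1 (shut). A call has 1 to 20 rows; each row is the pose to reach, as a shift and turn from the pose commanded when the call began, along the tool's axes at that moment, turning the shorter way round; what a row does not reach only later rows make up. A row lasts 1/12 s, in which the tool goes at most 41.7 mm and 7.16 degrees, less where a joint would pass 70% of its speed; a pose out of reach is approached as far as the arm can. A call with a number of a shift or a turn outside -1 to 1 is refused whole. A call with a gripper value outside its range is refused whole. The fingers move at their own pace and stop on an object; "force" is the grip in N (left out, the last holds). Time passes only in rows, so rows that repeat a pose let the fingers close. It gives the time, the measured TCP pose, the force, the opening and the grip force at its end, in the units of the state.
- ctrl.observe(): the state, without advancing time (a new reading comes with each control period).
- ctrl.grab_frame(name): name is "scene" or "top" or "wrist"; returns (picture, depth): 400x640x3 uint8, blue, green, red; 400x640 float32, m along the optical axis (not along the pixel's ray), 0 where there is no reading.
- ctrl.camera_params(name): a dict with "mtx" (3x3 intrinsics, pixels), "cam_to_world" (4x4, takes a point from camera to world coordinates). Camera axes: x right, y up, looking along -z (the intrinsics and any distortion apply to the point x, -y, -z); pixel columns grow to the right and rows downward; lengths in m; the calibration is good to about 2 mm. A picture is of the moment at which its call begins: read the wrist's pose just before it. camera_params takes no time and is no camera call; for the wrist camera it gives the pose at the moment of the call.
- ctrl.close_job(): hands the job in; it is judged then, once.
The state is a dict: "time": time; "joint_positions": joint angles; "dq": joint speeds; "joint_torque": joint torques, N m; "position": TCP position; "tcp_rot": TCP orientation; "ft_force": force on the tool from outside, world axes, zero at the start; "torque": the same for the moment, N m; "gripper_width": opening from 0.0 (shut) to 1.0 (fully open); "grip_force": force on a finger pad.
Only numpy, scipy, OpenCV 4.12 (cv2) and the standard library are available. Lean on these libraries where they do the work, as an engineer would, in place of code of your own. Each camera call takes 0.05 s, during which the arm holds its last target. There are 200 camera calls.

## Working session

There is one attempt and no reset: what is moved stays moved. The work goes in short steps, Python scripts to look and compute and a tool call to move; the robot and the scene stay as the last step left them, time stands still between calls to the robot, and variables do not carry over. Pictures are saved under pics/ and viewed, at most 14 in all, crops included, and the job is handed in when it is done.

Besides the shell and the picture viewer there is one more tool, called as name(argument=value, ...) on one line, values as JSON. carry_out: Moves the arm, as the interface text tells. Its arguments: {"type":"object","properties":{"rows":{"type":"array"},"force":{"type":"number"}},"required":["rows"]}

```bash
mkdir -p pics
python3 - <<'E'
from bench import ctrl
import cv2,numpy as np
for n in("scene","top"):
    im,d=ctrl.grab_frame(n); cv2.imwrite(f"pics/{n}0.png",im); np.savez(f"{n}0.npz",im=im,d=d)
    p=ctrl.camera_params(n); print(n,p["mtx"],p["cam_to_world"],p.keys())
print(ctrl.observe())
E
```

```text
scene [[378.11815943   0.         318.9246917 ]
 [  0.         378.11815943 193.47955314]
 [  0.           0.           1.        ]] [[ 0.50892916 -0.53972416  0.6705885   1.19805051]
 [ 0.86076982  0.32645865 -0.39051257 -0.39786192]
 [-0.00815034  0.77596558  0.63072259  0.70284444]
 [ 0.          0.          0.          1.        ]] dict_keys(['mtx', 'cam_to_world'])
top [[421.25103697   0.         317.81225114]
 [  0.         421.25103697 199.8014814 ]
 [  0.           0.           1.        ]] [[-0.01787855  0.99224053 -0.12304099  0.38838024]
 [-0.99983397 -0.01730944  0.00569284 -0.00432444]
 [ 0.00351889  0.12312234  0.99238526  1.22283305]
 [ 0.          0.          0.          1.        ]] dict_keys(['mtx', 'cam_to_world'])
{'time': 0.1, 'joint_positions': array([-1.03089872e+00,  3.59323741e-01,  1.11378606e-02, -3.07917055e-04,
       -1.22414431e+00, -2.88099460e-01]), 'dq': array([-7.37414177e-05, -5.47227005e-04,  5.54754837e-04, -9.86366268e-04,
        3.53505432e-04,  1.52158101e-03]), 'joint_torque': array([-5.49793804e-04, -5.84164453e+01,  2.93753010e+01,  7.01541334e+00,
        1.02334691e-02, -6.45021896e-05]), 'position': array([ 0.16803069, -0.65329272,  0.23670553]), 'tcp_rot': array([-1.25514700e-01,  9.92091453e-01,  7.60376013e-04, -1.75986098e-04]), 'ft_force': array([-0.29784932,  0.306739  ,  0.44342799]), 'torque': array([-0.05077649,  0.02573232,  0.00662719]), 'grip_force': 0.0, 'gripper_width': 0.9988628301565544}
```

View pics/scene0.png

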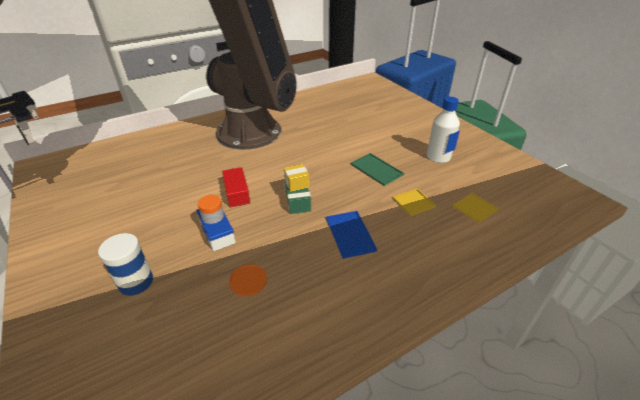

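View pics/top0.png

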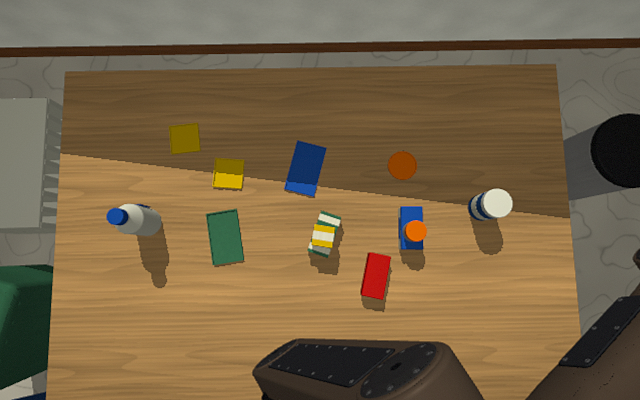

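The scene view shows the tin on the tub at (212,225) and the soap box on the carton at (297,188). The top view shows:
- **Stacks:** tin and tub at (412,230), soap box and carton at (323,235).
- **Trays:** blue (306,168), green (225,238), orange (402,166).
- **Possible mix-ups:** the tub (412,230) against the red look-alike (376,276), and the yellow trays at (229,174) and (185,138). I pick the blue-lidded tub and the yellow tray at (229,174), because robot right (-y) is image right.

```bash
cat > h.py <<'E'
import numpy as np,cv2
from bench import ctrl
HUE=dict(blue=(100,125),green=(60,95),orange=(4,15),yellow=(20,32))
def rays(n,px,P=None):
    p=P or ctrl.camera_params(n);K=p["mtx"];T=p["cam_to_world"]
    px=np.atleast_2d(px).astype(float)
    r=np.c_[(px[:,0]-K[0,2])/K[0,0],-(px[:,1]-K[1,2])/K[1,1],-np.ones(len(px))]
    return T[:3,3],r@T[:3,:3].T
def plane(n,px,z,P=None):
    o,r=rays(n,px,P); return o+r*((z-o[2])/r[:,2])[:,None]
def cloud(n,d,P=None):
    v,u=np.mgrid[0:400,0:640]; o,r=rays(n,np.c_[u.ravel(),v.ravel()],P)
    return (o+r*d.ravel()[:,None]).reshape(400,640,3)
def mask(im,c,box,smin=120,vmin=50):
    h=cv2.cvtColor(im,cv2.COLOR_BGR2HSV);a,b=HUE[c]
    m=cv2.inRange(h,(a,smin,vmin),(b,255,255)); z=np.zeros_like(m);x0,y0,x1,y1=box;z[y0:y1,x0:x1]=m[y0:y1,x0:x1]
    return z
def rect(xy):
    (cx,cy),(w,h),a=cv2.minAreaRect((np.asarray(xy)[:,:2]*1000).astype(np.float32))
    if w<h:w,h,a=h,w,a+90
    return np.round([cx,cy,w,h,(a+90)%180-90],1)
E
python3 - <<'E'
from h import *
f=np.load("top0.npz");im,d=f["im"],f["d"];C=cloud("top",d);hsv=cv2.cvtColor(im,cv2.COLOR_BGR2HSV)
for n,(u,v) in dict(blueT=(310,160),greenT=(225,238),orT=(402,166),yelT=(229,165),yelT2=(229,182),yel2=(185,138),tin=(415,231),tub=(412,213),soap=(322,230),carton=(328,224)).items():
    print(n,hsv[v,u],np.round(C[v,u],3))
for n,c,b,z in (("blue","blue",(280,135,332,200),.008),("green","green",(200,205,250,270),.008),("orange","orange",(380,145,422,185),.008),("yellow","yellow",(208,150,250,195),.008)):
    m=mask(im,c,b,80,30);q=plane("top",np.argwhere(m)[:,::-1],z);print(n,len(q),rect(q),np.median(C[m>0][:,2]))
# tops by height
for n,b,lo,hi in (("tintop",(385,200,440,265),.09,.11),("tubtop",(385,200,440,265),.042,.06),("soaptop",(300,205,350,270),.087,.105),("cartontop",(300,205,350,270),.042,.06),("tin/tub all",(385,200,440,265),.03,.2)):
    x0,y0,x1,y1=b;q=C[y0:y1,x0:x1].reshape(-1,3);q=q[(q[:,2]>lo)&(q[:,2]<hi)];print(n,len(q),rect(q),np.median(q[:,2]))
cv2.imwrite("pics/crop.png",cv2.resize(im[110:310,160:450],None,fx=2.7,fy=2.7,interpolation=cv2.INTER_CUBIC))
E
```

```text
blueT [109 208  98] [0.659 0.01  0.002]
greenT [ 71 124 105] [0.433 0.258 0.002]
orT [ 14 255 139] [ 0.636 -0.261  0.003]
yelT [ 24 255 127] [0.647 0.248 0.004]
yelT2 [ 25 255 209] [0.597 0.248 0.002]
yel2 [ 24 255 126] [0.732 0.38  0.002]
tin [ 14 255 224] [ 0.439 -0.269  0.098]
tub [108 213 158] [ 0.492 -0.274  0.05 ]
soap [ 24 255 210] [ 0.447 -0.021  0.091]
carton [ 75 156  95] [ 0.465 -0.038  0.053]
blue 1524 [633.9  24.9 149.4  89.8 -15.3] 0.002545305221894667
green 1563 [437.8 258.2 146.2  88.3   8.9] 0.002828396681400891
orange 707 [ 637.8 -261.1   88.2   86.9   79.4] 0.0019897470850567256
yellow 916 [623.2 250.1  89.2  89.2  -4.9] 0.0027867217754206086
tintop 364 [ 442.3 -270.    56.6   53.8   88.7] 0.09953749912648335
tubtop 631 [ 427.1 -260.1  186.3   91.3  -19.9] 0.04888303675218797
soaptop 442 [432.2 -21.4  56.3  55.9  79.3] 0.09412830503234582
cartontop 496 [439.7 -26.  119.7  60.2 -19.9] 0.049304713409117795
tin/tub all 1062 [ 427.1 -260.1  186.3   91.3  -19.9] 0.05105228620461488
```

View pics/crop.png

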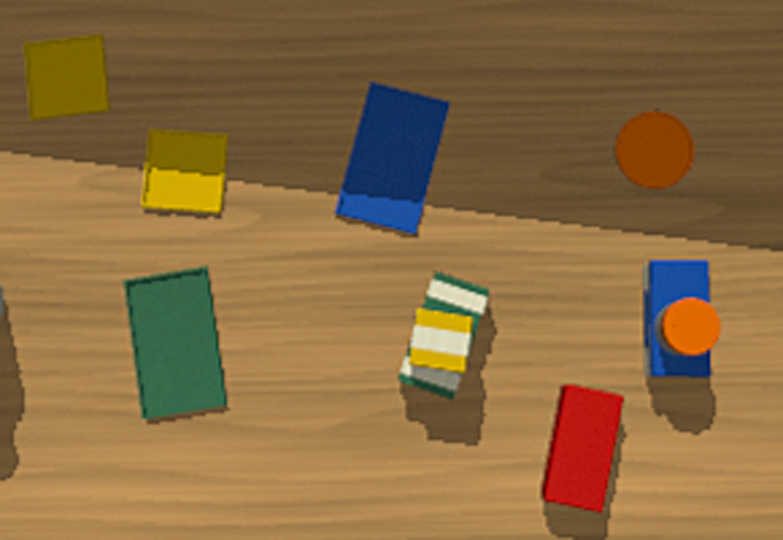

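The crop confirms it: blue-lidded tub under the orange tin, carton under the soap box, the red block separate, and the right-hand yellow tray half in sun. The measured heights and sizes fit the descriptions. Next is a small planner that works out the moves, starting with the hover over the tin.

```bash
cat > plan.py <<'E'
import sys,numpy as np
from scipy.spatial.transform import Rotation as R
from bench import ctrl
# usage: plan.py x y z yaw(deg, of tool y axis)  [x y z yaw ...]
s=ctrl.observe();p=s["position"];r=R.from_quat(s["tcp_rot"])
print("t",round(s["time"],2),"pos",np.round(p,4),"yaw",np.degrees(np.arctan2(*r.as_matrix()[[1,0],1])).round(2),"w",round(s["gripper_width"],3),"grip",round(s["grip_force"],1),"F",np.round(s["ft_force"],1))
a=list(map(float,sys.argv[1:]))
for i in range(0,len(a),4):
    x,y,z,yaw=a[i:i+4];t=np.radians(yaw)
    g=R.from_matrix(np.c_[[np.sin(t),-np.cos(t),0],[np.cos(t),np.sin(t),0],[0,0,-1]])
    turn=(r.inv()*g).as_rotvec()/np.pi
    tot=np.array([x,y,z])-p
    n=1
    while max(abs(r.inv().apply(tot/n)).max(),abs(g.inv().apply(tot/n)).max())>.119:n+=1
    for k in range(n):
        print("->",a[i:i+4],"shift",np.round((r if k==0 else g).inv().apply(tot/n)/.12,3),"turn",np.round(turn,3) if k==0 else 0)
    p,r=np.array([x,y,z]),g
E
python3 plan.py .442 -.270 .19 90
```

```text
t 0.1 pos [ 0.168  -0.6533  0.2367] yaw 104.42 w 0.999 grip 0.0 F [-0.3  0.3  0.4]Traceback (most recent call last):
  File "plan.py", line 10, in <module>
    g=R.from_matrix(np.c_[[np.sin(t),-np.cos(t),0],[np.cos(t),np.sin(t),0],[0,0,-1]])
  File "scipy/spatial/transform/_rotation.pyx", line 1143, in scipy.spatial.transform._rotation.Rotation.from_matrix
ValueError: Non-positive determinant (left-handed or null coordinate frame) in rotation matrix 0: [[ 1.000000e+00  6.123234e-17  0.000000e+00]
 [-6.123234e-17  1.000000e+00  0.000000e+00]
 [ 0.000000e+00  0.000000e+00 -1.000000e+00]].
```

```bash
sed -i 's/\[np.sin(t),-np.cos(t),0\]/[-np.sin(t),np.cos(t),0]/' plan.py; python3 plan.py .442 -.270 .19 90
```

```text
t 0.1 pos [ 0.168  -0.6533  0.2367] yaw 104.42 w 0.999 grip 0.0 F [-0.3  0.3  0.4]
-> [0.442, -0.27, 0.19, 90.0] shift [-0.752  0.631  0.098] turn [ 0.   -0.    0.08]
-> [0.442, -0.27, 0.19, 90.0] shift [-0.571  0.799  0.097] turn 0
-> [0.442, -0.27, 0.19, 90.0] shift [-0.571  0.799  0.097] turn 0
-> [0.442, -0.27, 0.19, 90.0] shift [-0.571  0.799  0.097] turn 0
```

carry_out(rows=[-0.25, 0.21, 0.03, 0, 0, 0.027, 0, -0.5, 0.42, 0.06, 0, 0, 0.054, 0, -0.75, 0.63, 0.1, 0, 0, 0.08, 0, -0.75, 0.63, 0.1, 0, 0, 0.08, 0], force=25)

```text
time: 0.43
position: [0.2388, -0.5533, 0.2246]
tcp_rot: [0.002, 1.0, 0.001, 0.0]
ft_force: [-0.8, -0.6, -0.6]
gripper_width: 1.002
grip_force: 0.0
```

carry_out(rows=[-0.19, 0.27, 0.03, 0, 0, 0, 0, -0.38, 0.53, 0.06, 0, 0, 0, 0, -0.57, 0.8, 0.1, 0, 0, 0, 0])

```text
time: 0.68
position: [0.3052, -0.4609, 0.2132]
tcp_rot: [0.0, 1.0, 0.0, -0.0]
ft_force: [0.4, -0.0, 0.3]
gripper_width: 1.0
grip_force: 0.0
```

carry_out(rows=[-0.19, 0.27, 0.03, 0, 0, 0, 0, -0.38, 0.53, 0.06, 0, 0, 0, 0, -0.57, 0.8, 0.1, 0, 0, 0, 0])

```text
time: 0.93
position: [0.3739, -0.3644, 0.2015]
tcp_rot: [-0.0, 1.0, -0.0, 0.0]
ft_force: [1.3, -0.3, -0.5]
gripper_width: 1.0
grip_force: 0.0
```

carry_out(rows=[-0.19, 0.27, 0.03, 0, 0, 0, 0, -0.38, 0.53, 0.06, 0, 0, 0, 0, -0.57, 0.8, 0.1, 0, 0, 0, 0, -0.57, 0.8, 0.1, 0, 0, 0, 0, -0.57, 0.8, 0.1, 0, 0, 0, 0])

```text
time: 1.35
position: [0.4424, -0.2681, 0.1891]
tcp_rot: [-0.002, 1.0, 0.0, -0.0]
ft_force: [-0.9, -0.3, 0.3]
gripper_width: 0.997
grip_force: 0.0
```

```bash
cat > w.py <<'E'
from h import *
import sys
P=ctrl.camera_params("wrist");im,d=ctrl.grab_frame("wrist");C=cloud("wrist",d,P)
cv2.imwrite(f"pics/{sys.argv[1]}.png",im);np.savez("w.npz",im=im,d=d,C=C)
E
python3 w.py w1
python3 - <<'E'
from h import *
f=np.load("w.npz");im,C=f["im"],f["C"]
for n,c,lo,hi in (("tin","orange",.09,.11),("tub","blue",.042,.058)):
    m=(mask(im,c,(0,0,640,400),100,40)>0)&(C[...,2]>lo)&(C[...,2]<hi);q=C[m];print(n,len(q),rect(q),np.median(q[:,2]),cv2.minEnclosingCircle((q[:,:2]*1000).astype(np.float32)))
E
python3 plan.py
```

```text
tin 4954 [ 440.3 -272.5   55.6   55.5  -56.6] 0.10081575218360987 ((440.6256408691406, -272.1852722167969), 28.447078704833984)
tub 4221 [ 451.  -273.3  118.6   58.9   -1.5] 0.05060013336528124 ((451.5052490234375, -273.6563720703125), 65.18704223632812)
t 1.4 pos [ 0.4417 -0.2692  0.1893] yaw 90.16 w 1.004 grip 0.0 F [-0.3  0.2 -0.7]
```

View pics/w1.png

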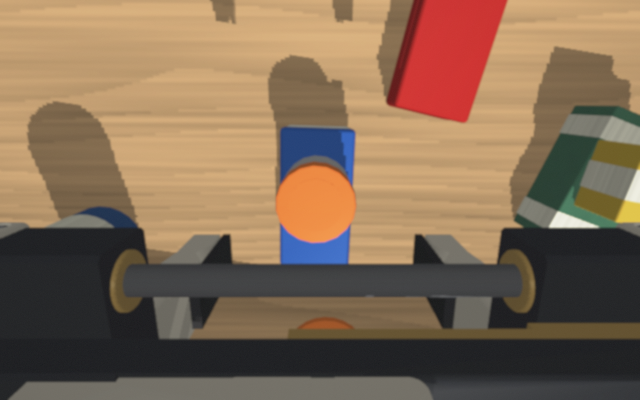

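The wrist view shows the tin at (316,203) centred between the fingers, on the blue-lidded tub. The red block at (450,60) and the canister's edge at (100,215) are both clear of the gripper. Going down to grip the tin.

carry_out(rows=[0.01, -0.026, 0.2, 0, 0, 0, 0, 0.01, -0.026, 0.4, 0, 0, 0, 0, 0.01, -0.026, 0.6, 0, 0, 0, 0, 0.01, -0.026, 0.8, 0, 0, 0, 0, 0.01, -0.026, 0.9, 0, 0, 0, 0, 0.01, -0.026, 0.97, 0, 0, 0, 0, 0.01, -0.026, 0.97, 0, 0, 0, 0])

```text
time: 1.98
position: [0.4387, -0.2738, 0.0716]
tcp_rot: [0.001, 1.0, 0.0, -0.002]
ft_force: [-0.8, -0.8, -1.2]
gripper_width: 0.994
grip_force: 0.0
```

carry_out(rows=[0, 0, 0, 0, 0, 0, 0.15, 0, 0, 0, 0, 0, 0, 0.3, 0, 0, 0, 0, 0, 0, 0.5, 0, 0, 0, 0, 0, 0, 0.6, 0, 0, 0, 0, 0, 0, 0.6, 0, 0, 0, 0, 0, 0, 0.6, 0, 0, 0, 0, 0, 0, 0.6, 0, 0, 0, 0, 0, 0, 0.6])

```text
time: 2.65
position: [0.4406, -0.2731, 0.0737]
tcp_rot: [-0.0, 1.0, -0.0, 0.0]
ft_force: [-0.3, 2.2, 6.3]
gripper_width: 0.631
grip_force: 25.0
```

```bash
python3 plan.py .4405 -.272 .16 90 .6375 -.261 .16 90 .6375 -.261 .029 90
```

```text
t 2.65 pos [ 0.4406 -0.2731  0.0737] yaw 90.04 w 0.631 grip 25.0 F [-0.3  2.2  6.3]
-> [0.4405, -0.272, 0.16, 90.0] shift [ 0.001  0.009 -0.719] turn [-0.  0.  0.]
-> [0.6375, -0.261, 0.16, 90.0] shift [-0.821  0.046  0.   ] turn [0. 0. 0.]
-> [0.6375, -0.261, 0.16, 90.0] shift [-0.821  0.046  0.   ] turn 0
-> [0.6375, -0.261, 0.029, 90.0] shift [0.    0.    0.546] turn [0. 0. 0.]
-> [0.6375, -0.261, 0.029, 90.0] shift [0.    0.    0.546] turn 0
```

carry_out(rows=[0, 0, -0.05, 0, 0, 0, 0.6, 0, 0, -0.15, 0, 0, 0, 0.6, 0, 0, -0.35, 0, 0, 0, 0.6, 0, 0, -0.55, 0, 0, 0, 0.6, 0, 0, -0.72, 0, 0, 0, 0.6, 0, 0, -0.72, 0, 0, 0, 0.6, 0, 0, -0.72, 0, 0, 0, 0.6])

```text
time: 3.23
position: [0.4408, -0.2731, 0.1607]
tcp_rot: [-0.0, 1.0, -0.0, 0.001]
ft_force: [0.3, -0.1, -1.9]
gripper_width: 0.634
grip_force: 25.0
```

```bash
python3 w.py w2;python3 plan.py
python3 - <<'E'
from h import *
f=np.load("w.npz");im,C=f["im"],f["C"]
m=(mask(im,"orange",(0,0,640,400),100,40)>0)&(C[...,2]>.15);q=C[m];print(len(q),rect(q),np.median(q[:,2]))
E
```

```text
t 3.28 pos [ 0.4401 -0.2728  0.1595] yaw 90.01 w 0.631 grip 25.0 F [-0.5  0.2 -2.6]
8534 [ 413.1 -272.5   86.1   56.2   -0.8] 0.18761085210246065
```

carry_out(rows=[-0.1, 0.01, 0, 0, 0, 0, 0.6, -0.28, 0.02, 0, 0, 0, 0, 0.6, -0.46, 0.03, 0, 0, 0, 0, 0.6, -0.64, 0.04, 0, 0, 0, 0, 0.6, -0.82, 0.05, 0, 0, 0, 0, 0.6])

```text
time: 3.7
position: [0.5395, -0.2667, 0.158]
tcp_rot: [-0.0, 1.0, 0.0, -0.001]
ft_force: [0.6, 0.1, -0.4]
gripper_width: 0.629
grip_force: 25.0
```

carry_out(rows=[-0.18, 0.01, 0.06, 0, 0, 0, 0.6, -0.36, 0.02, 0.12, 0, 0, 0, 0.6, -0.54, 0.03, 0.18, 0, 0, 0, 0.6, -0.72, 0.04, 0.24, 0, 0, 0, 0.6, -0.82, 0.05, 0.3, 0, 0, 0, 0.6, -0.82, 0.05, 0.3, 0, 0, 0, 0.6, -0.82, 0.05, 0.3, 0, 0, 0, 0.6])

```text
time: 4.28
position: [0.6365, -0.2605, 0.121]
tcp_rot: [-0.0, 1.0, 0.0, -0.002]
ft_force: [-0.7, 0.5, -1.7]
gripper_width: 0.632
grip_force: 25.0
```

carry_out(rows=[0, 0, 0.15, 0, 0, 0, 0.6, 0, 0, 0.3, 0, 0, 0, 0.6, 0, 0, 0.45, 0, 0, 0, 0.6, 0, 0, 0.6, 0, 0, 0, 0.6, 0, 0, 0.7, 0, 0, 0, 0.6, 0, 0, 0.75, 0, 0, 0, 0.6, 0, 0, 0.79, 0, 0, 0, 0.6, 0, 0, 0.79, 0, 0, 0, 0.6])

```text
time: 4.95
position: [0.6368, -0.261, 0.0284]
tcp_rot: [-0.0, 1.0, 0.0, -0.0]
ft_force: [-0.0, -0.4, -1.6]
gripper_width: 0.632
grip_force: 25.0
```

```bash
python3 plan.py .6378 -.261 .026 90
```

```text
t 4.95 pos [ 0.6368 -0.261   0.0284] yaw 90.02 w 0.632 grip 25.0 F [-0.  -0.4 -1.6]
-> [0.6378, -0.261, 0.026, 90.0] shift [-0.008  0.     0.02 ] turn [ 0. -0.  0.]
```

carry_out(rows=[0, 0, 0.01, 0, 0, 0, 0.6, 0, 0, 0.02, 0, 0, 0, 0.6, 0, 0, 0.03, 0, 0, 0, 0.6, 0, 0, 0.03, 0, 0, 0, 0.6])

```text
time: 5.28
position: [0.6378, -0.2612, 0.0268]
tcp_rot: [-0.0, 1.0, -0.0, 0.001]
ft_force: [-1.7, 0.3, 3.5]
gripper_width: 0.634
grip_force: 25.0
```

Contact: the force went from -1.6 to +3.5 N. Releasing and rising, then planning the move to the soap box.

carry_out(rows=[0, 0, 0.02, 0, 0, 0, 0.3, 0, 0, 0.02, 0, 0, 0, 0.2, 0, 0, 0.02, 0, 0, 0, 0.1, 0, 0, 0.02, 0, 0, 0, 0, 0, 0, 0.02, 0, 0, 0, 0, 0, 0, -0.1, 0, 0, 0, 0, 0, 0, -0.3, 0, 0, 0, 0, 0, 0, -0.5, 0, 0, 0, 0, 0, 0, -0.7, 0, 0, 0, 0, 0, 0, -1, 0, 0, 0, 0, 0, 0, -1, 0, 0, 0, 0])

```text
time: 6.2
position: [0.6407, -0.2623, 0.153]
tcp_rot: [-0.001, 1.0, -0.002, 0.005]
ft_force: [1.0, -0.4, 1.8]
gripper_width: 0.997
grip_force: 0.0
```

```bash
python3 w.py w3
python3 - <<'E'
from h import *
f=np.load("w.npz");im,C=f["im"],f["C"]
m=(mask(im,"orange",(0,0,640,400),100,40)>0)&(C[...,2]>.045);q=C[m];print(len(q),rect(q),np.median(q[:,2]))
E
python3 plan.py .432 -.021 .19 79.3
```

```text
4639 [ 621.8 -268.2   90.7   56.4   24.7] 0.05380627425323803
t 6.25 pos [ 0.6397 -0.2617  0.15  ] yaw 90.06 w 0.998 grip 0.0 F [ 0.4  1.7 -1.7]
-> [0.432, -0.021, 0.19, 79.3] shift [ 0.575  0.669 -0.117] turn [-0.     0.002  0.06 ]
-> [0.432, -0.021, 0.19, 79.3] shift [ 0.691  0.55  -0.111] turn 0
-> [0.432, -0.021, 0.19, 79.3] shift [ 0.691  0.55  -0.111] turn 0
```

carry_out(rows=[0.14, 0.17, -0.04, 0, 0, 0.02, 0, 0.29, 0.33, -0.08, 0, 0, 0.04, 0, 0.43, 0.5, -0.1, 0, 0, 0.06, 0, 0.575, 0.67, -0.117, 0, 0, 0.06, 0])

```text
time: 6.58
position: [0.5671, -0.18, 0.1586]
tcp_rot: [0.096, 0.995, 0.0, -0.0]
ft_force: [-0.4, 0.0, 1.2]
gripper_width: 1.001
grip_force: 0.0
```

carry_out(rows=[0.17, 0.14, -0.03, 0, 0, 0, 0, 0.35, 0.28, -0.06, 0, 0, 0, 0, 0.52, 0.41, -0.09, 0, 0, 0, 0, 0.69, 0.55, -0.11, 0, 0, 0, 0])

```text
time: 6.92
position: [0.4979, -0.0996, 0.1721]
tcp_rot: [0.094, 0.996, -0.0, -0.0]
ft_force: [0.8, 1.0, -0.5]
gripper_width: 1.002
grip_force: 0.0
```

carry_out(rows=[0.17, 0.14, -0.03, 0, 0, 0, 0, 0.35, 0.28, -0.06, 0, 0, 0, 0, 0.52, 0.41, -0.09, 0, 0, 0, 0, 0.69, 0.55, -0.11, 0, 0, 0, 0, 0.69, 0.55, -0.11, 0, 0, 0, 0, 0.69, 0.55, -0.11, 0, 0, 0, 0])

```text
time: 7.42
position: [0.4296, -0.0192, 0.1858]
tcp_rot: [0.093, 0.996, 0.0, 0.0]
ft_force: [1.0, 0.3, -0.1]
gripper_width: 1.001
grip_force: 0.0
```

```bash
python3 w.py w4
python3 - <<'E'
from h import *
f=np.load("w.npz");im,C=f["im"],f["C"]
b=ctrl.observe()["position"]
near=np.hypot(C[...,0]-.435,C[...,1]+.023)<.09
for n,lo,hi in (("soap",.088,.102),("carton",.043,.057)):
    q=C[near&(C[...,2]>lo)&(C[...,2]<hi)];print(n,len(q),rect(q),np.median(q[:,2]))
E
python3 plan.py
```

```text
soap 6112 [431.  -23.6  56.3  56.3  80.6] 0.09522595521485114
carton 3731 [438.9 -27.7 120.   60.6 -20. ] 0.05031697905302995
t 7.47 pos [ 0.4301 -0.0197  0.1857] yaw 79.32 w 0.997 grip 0.0 F [ 0.3 -0.1  0.5]
```

View pics/w4.png

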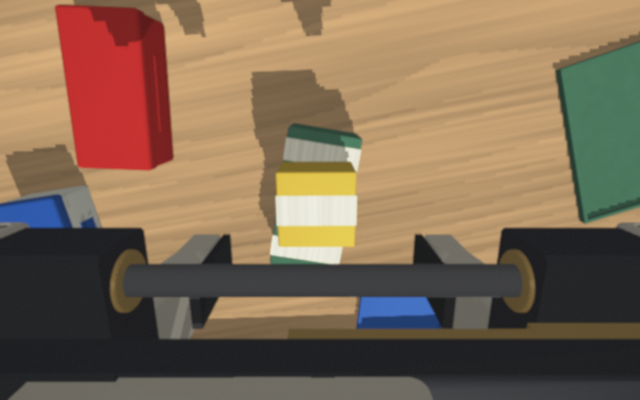

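The soap box (316,208) sits square between the fingers on the carton. It measures 56 mm with its top at 95 mm, and is about 4 mm to the right of the tool centre.

```bash
python3 plan.py .431 -.0235 .071 80
```

```text
t 7.47 pos [ 0.4301 -0.0197  0.1857] yaw 79.32 w 0.997 grip 0.0 F [ 0.3 -0.1  0.5]
-> [0.431, -0.0235, 0.071, 80.0] shift [-0.013 -0.03   0.956] turn [ 0.     0.    -0.004]
```

carry_out(rows=[-0.01, -0.03, 0.2, 0, 0, -0.004, 0, -0.01, -0.03, 0.4, 0, 0, -0.004, 0, -0.01, -0.03, 0.6, 0, 0, -0.004, 0, -0.01, -0.03, 0.8, 0, 0, -0.004, 0, -0.01, -0.03, 0.9, 0, 0, -0.004, 0, -0.01, -0.03, 0.955, 0, 0, -0.004, 0, -0.01, -0.03, 0.955, 0, 0, -0.004, 0])

```text
time: 8.05
position: [0.43, -0.0247, 0.0693]
tcp_rot: [0.088, 0.996, -0.001, -0.002]
ft_force: [-1.0, -0.4, -0.6]
gripper_width: 0.999
grip_force: 0.0
```

carry_out(rows=[0, 0, 0, 0, 0, 0, 0.15, 0, 0, 0, 0, 0, 0, 0.3, 0, 0, 0, 0, 0, 0, 0.5, 0, 0, 0, 0, 0, 0, 0.6, 0, 0, 0, 0, 0, 0, 0.6, 0, 0, 0, 0, 0, 0, 0.6, 0, 0, 0, 0, 0, 0, 0.6, 0, 0, -0.1, 0, 0, 0, 0.6, 0, 0, -0.25, 0, 0, 0, 0.6, 0, 0, -0.45, 0, 0, 0, 0.6, 0, 0, -0.65, 0, 0, 0, 0.6, 0, 0, -0.75, 0, 0, 0, 0.6, 0, 0, -0.75, 0, 0, 0, 0.6])

```text
time: 9.13
position: [0.432, -0.0233, 0.1635]
tcp_rot: [0.087, 0.996, 0.001, 0.002]
ft_force: [0.4, 0.2, -1.8]
gripper_width: 0.638
grip_force: 25.0
```

```bash
python3 w.py w5
python3 - <<'E'
from h import *
f=np.load("w.npz");im,C=f["im"],f["C"]
m=(mask(im,"yellow",(240,150,400,262),100,40)>0)&(C[...,2]>.13);q=C[m];print(len(q),rect(q),np.median(q[:,2]))
E
python3 plan.py .6232 .2501 .15 85 .6232 .2501 .03 85
```

```text
9369 [406.9 -12.   68.5  58.  -41.6] 0.18650214579254631
t 9.18 pos [ 0.4311 -0.0234  0.1618] yaw 79.95 w 0.639 grip 25.0 F [ 0.7 -0.3 -2.9]
-> [0.6232, 0.2501, 0.15, 85.0] shift [-0.393  0.841  0.035] turn [ 0.001  0.001 -0.028]
-> [0.6232, 0.2501, 0.15, 85.0] shift [-0.465  0.803  0.033] turn 0
-> [0.6232, 0.2501, 0.15, 85.0] shift [-0.465  0.803  0.033] turn 0
-> [0.6232, 0.2501, 0.03, 85.0] shift [0.  0.  0.5] turn [0. 0. 0.]
-> [0.6232, 0.2501, 0.03, 85.0] shift [0.  0.  0.5] turn 0
```

carry_out(rows=[-0.04, 0.09, 0, 0, 0, -0.005, 0.6, -0.13, 0.28, 0.01, 0, 0, -0.01, 0.6, -0.22, 0.47, 0.02, 0, 0, -0.018, 0.6, -0.31, 0.66, 0.03, 0, 0, -0.024, 0.6, -0.393, 0.84, 0.035, 0, 0, -0.028, 0.6])

```text
time: 9.6
position: [0.4947, 0.0684, 0.1549]
tcp_rot: [0.043, 0.999, -0.001, -0.001]
ft_force: [0.0, -0.9, -2.1]
gripper_width: 0.639
grip_force: 25.0
```

carry_out(rows=[-0.09, 0.16, 0.01, 0, 0, 0, 0.6, -0.19, 0.32, 0.02, 0, 0, 0, 0.6, -0.28, 0.48, 0.02, 0, 0, 0, 0.6, -0.37, 0.64, 0.03, 0, 0, 0, 0.6, -0.465, 0.803, 0.033, 0, 0, 0, 0.6])

```text
time: 10.02
position: [0.5583, 0.1594, 0.1503]
tcp_rot: [0.044, 0.999, -0.001, -0.002]
ft_force: [0.3, -1.2, -0.9]
gripper_width: 0.64
grip_force: 25.0
```

carry_out(rows=[-0.09, 0.16, 0.05, 0, 0, 0, 0.6, -0.19, 0.32, 0.1, 0, 0, 0, 0.6, -0.28, 0.48, 0.15, 0, 0, 0, 0.6, -0.37, 0.64, 0.2, 0, 0, 0, 0.6, -0.43, 0.74, 0.25, 0, 0, 0, 0.6, -0.465, 0.803, 0.28, 0, 0, 0, 0.6, -0.465, 0.803, 0.28, 0, 0, 0, 0.6, -0.465, 0.803, 0.28, 0, 0, 0, 0.6])

```text
time: 10.68
position: [0.6219, 0.2491, 0.1178]
tcp_rot: [0.044, 0.999, -0.001, -0.001]
ft_force: [-0.1, -1.3, -2.0]
gripper_width: 0.639
grip_force: 25.0
```

```bash
python3 plan.py .6232 .2501 .027 85
```

```text
t 10.68 pos [0.6219 0.2491 0.1178] yaw 85.0 w 0.639 grip 25.0 F [-0.1 -1.3 -2. ]
-> [0.6232, 0.2501, 0.027, 85.0] shift [-0.012  0.01   0.757] turn [-0.001 -0.001 -0.   ]
```

carry_out(rows=[-0.01, 0.01, 0.15, 0, 0, 0, 0.6, -0.01, 0.01, 0.3, 0, 0, 0, 0.6, -0.01, 0.01, 0.45, 0, 0, 0, 0.6, -0.01, 0.01, 0.6, 0, 0, 0, 0.6, -0.01, 0.01, 0.7, 0, 0, 0, 0.6, -0.01, 0.01, 0.74, 0, 0, 0, 0.6, -0.01, 0.01, 0.755, 0, 0, 0, 0.6, -0.01, 0.01, 0.765, 0, 0, 0, 0.6, -0.01, 0.01, 0.765, 0, 0, 0, 0.6])

```text
time: 11.43
position: [0.6244, 0.2508, 0.0284]
tcp_rot: [0.044, 0.999, 0.0, 0.001]
ft_force: [0.1, -0.2, -1.7]
gripper_width: 0.637
grip_force: 25.0
```

carry_out(rows=[0, 0, 0.01, 0, 0, 0, 0.6, 0, 0, 0.02, 0, 0, 0, 0.6, 0, 0, 0.025, 0, 0, 0, 0.6, 0, 0, 0.03, 0, 0, 0, 0.6, 0, 0, 0.03, 0, 0, 0, 0.6])

```text
time: 11.85
position: [0.6241, 0.2507, 0.0246]
tcp_rot: [0.044, 0.999, 0.0, 0.0]
ft_force: [-2.8, -0.6, 4.5]
gripper_width: 0.637
grip_force: 25.0
```

Contact again, so the soap box is on the tray floor. Releasing, rising, then on to the carton.

carry_out(rows=[0, 0, -0.01, 0, 0, 0, 0.3, 0, 0, -0.01, 0, 0, 0, 0.2, 0, 0, -0.01, 0, 0, 0, 0.1, 0, 0, -0.01, 0, 0, 0, 0, 0, 0, -0.01, 0, 0, 0, 0, 0, 0, -0.1, 0, 0, 0, 0, 0, 0, -0.3, 0, 0, 0, 0, 0, 0, -0.5, 0, 0, 0, 0, 0, 0, -0.7, 0, 0, 0, 0, 0, 0, -0.9, 0, 0, 0, 0, 0, 0, -0.9, 0, 0, 0, 0])

```text
time: 12.77
position: [0.6267, 0.2519, 0.1386]
tcp_rot: [0.043, 0.999, 0.002, 0.004]
ft_force: [0.5, 0.5, 1.2]
gripper_width: 1.004
grip_force: 0.0
```

```bash
python3 w.py w6
python3 - <<'E'
from h import *
f=np.load("w.npz");im,C=f["im"],f["C"]
q=C[(np.hypot(C[...,0]-.623,C[...,1]-.25)<.06)&(C[...,2]>.042)&(C[...,2]<.055)];print(len(q),rect(q),np.median(q[:,2]))
E
python3 plan.py .439 -.0275 .14 70
```

```text
6184 [624.4 251.1  56.7  56.   84.9] 0.048205360310146675
t 12.82 pos [0.6256 0.2516 0.1361] yaw 85.01 w 0.998 grip 0.0 F [ 0.1  0.4 -0.8]
-> [0.439, -0.0275, 0.14, 70.0] shift [ 0.449 -0.817 -0.016] turn [0.001 0.001 0.083]
-> [0.439, -0.0275, 0.14, 70.0] shift [ 0.222 -0.906 -0.011] turn 0
-> [0.439, -0.0275, 0.14, 70.0] shift [ 0.222 -0.906 -0.011] turn 0
```

carry_out(rows=[0.11, -0.2, -0.02, 0, 0, 0.02, 0, 0.22, -0.4, -0.02, 0, 0, 0.04, 0, 0.34, -0.6, -0.02, 0, 0, 0.06, 0, 0.45, -0.817, -0.02, 0, 0, 0.083, 0, 0.45, -0.817, -0.02, 0, 0, 0.083, 0])

```text
time: 13.23
position: [0.558, 0.1539, 0.134]
tcp_rot: [0.176, 0.984, -0.001, -0.001]
ft_force: [-0.8, 0.9, -0.2]
gripper_width: 0.999
grip_force: 0.0
```

carry_out(rows=[0.06, -0.23, 0, 0, 0, 0, 0, 0.11, -0.45, -0.01, 0, 0, 0, 0, 0.17, -0.68, -0.01, 0, 0, 0, 0, 0.222, -0.906, -0.01, 0, 0, 0, 0])

```text
time: 13.57
position: [0.4982, 0.0634, 0.1352]
tcp_rot: [0.173, 0.985, -0.0, -0.0]
ft_force: [0.4, 0.5, -0.3]
gripper_width: 1.0
grip_force: 0.0
```

carry_out(rows=[0.06, -0.23, 0, 0, 0, 0, 0, 0.11, -0.45, -0.01, 0, 0, 0, 0, 0.17, -0.68, -0.01, 0, 0, 0, 0, 0.222, -0.906, -0.01, 0, 0, 0, 0, 0.222, -0.906, -0.01, 0, 0, 0, 0, 0.222, -0.906, -0.01, 0, 0, 0, 0])

```text
time: 14.07
position: [0.4364, -0.0296, 0.1368]
tcp_rot: [0.174, 0.985, 0.0, 0.0]
ft_force: [0.2, -0.1, -0.3]
gripper_width: 1.0
grip_force: 0.0
```

```bash
python3 - <<'E'
from h import *
im,d=ctrl.grab_frame("wrist");P=ctrl.camera_params("wrist");C=cloud("wrist",d,P)
q=C[(np.hypot(C[...,0]-.439,C[...,1]+.028)<.09)&(C[...,2]>.043)&(C[...,2]<.057)];print(len(q),rect(q),np.median(q[:,2]))
im,d=ctrl.grab_frame("top");C=cloud("top",d);cv2.imwrite("pics/top1.png",im)
for n,x,y in(("carton",.439,-.028),("tub",.451,-.274)):
    q=C[(np.hypot(C[...,0]-x,C[...,1]-y)<.08)&(C[...,2]>.043)&(C[...,2]<.057)];print(n,len(q),rect(q) if len(q)>5 else 0)
E
python3 plan.py .439 -.0275 .027 70
```

```text
12370 [430.8 -23.7 100.5  60.8 -20.1] 0.05032281421725737
carton 13 [379.9 -29.5  11.3   9.5  70.7]
tub 937 [ 453.5 -270.5  117.8   61.7   -1.5]
t 14.17 pos [ 0.4377 -0.0284  0.1369] yaw 70.03 w 1.0 grip 0.0 F [0.4 0.4 0.6]
-> [0.439, -0.0275, 0.027, 70.0] shift [-0.007  0.011  0.916] turn [0. 0. 0.]
```

View pics/top1.png

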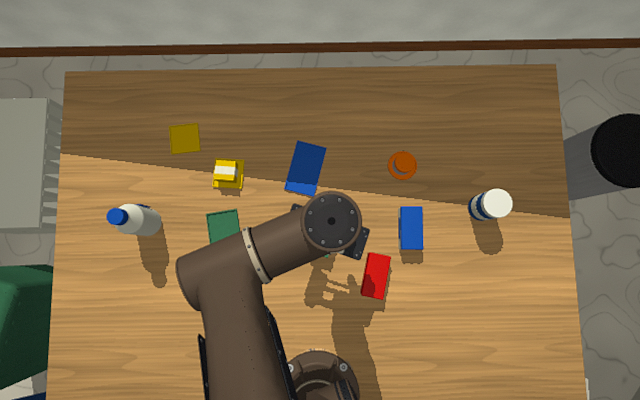

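The top view shows the tin in the orange tray (402,165), the soap box in the yellow tray (228,173), and the tub now bare at (412,229). The carton hasn't moved, so I'll grip it.

carry_out(rows=[-0.01, 0.01, 0.2, 0, 0, 0, 0, -0.01, 0.01, 0.4, 0, 0, 0, 0, -0.01, 0.01, 0.6, 0, 0, 0, 0, -0.01, 0.01, 0.8, 0, 0, 0, 0, -0.01, 0.01, 0.88, 0, 0, 0, 0, -0.01, 0.01, 0.9, 0, 0, 0, 0, -0.01, 0.01, 0.9, 0, 0, 0, 0], force=35)

```text
time: 14.75
position: [0.4389, -0.0275, 0.0278]
tcp_rot: [0.173, 0.985, -0.001, -0.001]
ft_force: [-0.0, 0.2, 1.4]
gripper_width: 1.002
grip_force: 0.0
```

carry_out(rows=[0, 0, 0, 0, 0, 0, 0.15, 0, 0, 0, 0, 0, 0, 0.3, 0, 0, 0, 0, 0, 0, 0.5, 0, 0, 0, 0, 0, 0, 0.6, 0, 0, 0, 0, 0, 0, 0.6, 0, 0, 0, 0, 0, 0, 0.6, 0, 0, 0, 0, 0, 0, 0.6, 0, 0, -0.1, 0, 0, 0, 0.6, 0, 0, -0.25, 0, 0, 0, 0.6, 0, 0, -0.45, 0, 0, 0, 0.6, 0, 0, -0.65, 0, 0, 0, 0.6, 0, 0, -0.75, 0, 0, 0, 0.6, 0, 0, -0.75, 0, 0, 0, 0.6, 0, 0, -0.75, 0, 0, 0, 0.6])

```text
time: 15.92
position: [0.4388, -0.0277, 0.1189]
tcp_rot: [0.173, 0.985, 0.001, 0.001]
ft_force: [-0.0, -0.0, -2.5]
gripper_width: 0.682
grip_force: 35.0
```

```bash
python3 w.py w7
python3 - <<'E'
from h import *
f=np.load("w.npz");im,C=f["im"],f["C"]
q=C[160:255,250:380].reshape(-1,3);q=q[(q[:,2]>.12)&(q[:,2]<.16)];print(len(q),rect(q),np.median(q[:,2]))
E
python3 plan.py .4378 .2582 .115 99
```

```text
12296 [407.8 -19.4  50.2  37.5  69.9] 0.1400134364348143
t 15.97 pos [ 0.4383 -0.0279  0.1181] yaw 70.02 w 0.682 grip 35.0 F [-1.3  0.7 -1.8]
-> [0.4378, 0.2582, 0.115, 99.0] shift [0.273 0.747 0.009] turn [ 0.    -0.    -0.161]
-> [0.4378, 0.2582, 0.115, 99.0] shift [-0.123  0.785  0.009] turn 0
-> [0.4378, 0.2582, 0.115, 99.0] shift [-0.123  0.785  0.009] turn 0
```

View pics/w7.png

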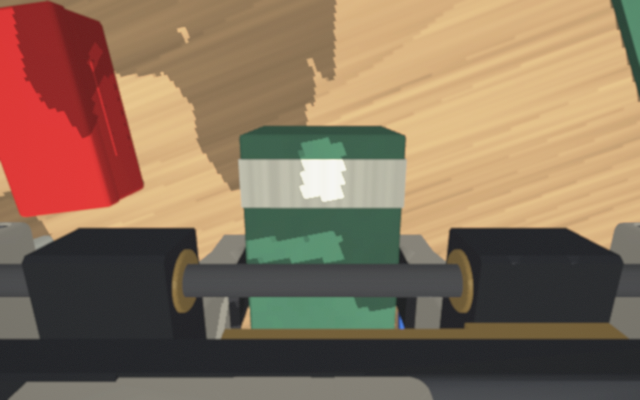

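The carton is held squarely at (322,200), its top level at 140 mm. Carrying it to the green tray.

carry_out(rows=[0.03, 0.07, 0, 0, 0, -0.02, 0.6, 0.07, 0.2, 0, 0, 0, -0.045, 0.6, 0.12, 0.33, 0, 0, 0, -0.07, 0.6, 0.17, 0.47, 0, 0, 0, -0.1, 0.6, 0.22, 0.61, 0, 0, 0, -0.13, 0.6, 0.273, 0.747, 0.01, 0, 0, -0.161, 0.6])

```text
time: 16.47
position: [0.4378, 0.068, 0.1161]
tcp_rot: [-0.081, 0.997, -0.0, -0.001]
ft_force: [0.9, 0.4, -1.0]
gripper_width: 0.678
grip_force: 35.0
```

carry_out(rows=[-0.02, 0.16, 0, 0, 0, 0, 0.6, -0.05, 0.32, 0, 0, 0, 0, 0.6, -0.07, 0.48, 0, 0, 0, 0, 0.6, -0.1, 0.64, 0, 0, 0, 0, 0.6, -0.123, 0.785, 0, 0, 0, 0, 0.6])

```text
time: 16.88
position: [0.4376, 0.1635, 0.1159]
tcp_rot: [-0.079, 0.997, -0.001, -0.001]
ft_force: [-0.5, -0.5, -2.3]
gripper_width: 0.68
grip_force: 35.0
```

carry_out(rows=[-0.02, 0.16, 0, 0, 0, 0, 0.6, -0.05, 0.32, 0, 0, 0, 0, 0.6, -0.07, 0.48, 0, 0, 0, 0, 0.6, -0.1, 0.64, 0, 0, 0, 0, 0.6, -0.123, 0.785, 0, 0, 0, 0, 0.6, -0.123, 0.785, 0, 0, 0, 0, 0.6, -0.123, 0.785, 0, 0, 0, 0, 0.6])

```text
time: 17.47
position: [0.4377, 0.2586, 0.1162]
tcp_rot: [-0.079, 0.997, -0.001, -0.001]
ft_force: [0.6, -0.6, -2.0]
gripper_width: 0.683
grip_force: 35.0
```

```bash
python3 plan.py .4378 .2582 .034 99
```

```text
t 17.47 pos [0.4377 0.2586 0.1162] yaw 99.08 w 0.683 grip 35.0 F [ 0.6 -0.6 -2. ]
-> [0.4378, 0.2582, 0.034, 99.0] shift [-0.002 -0.003  0.685] turn [-0.    -0.001  0.   ]
```

carry_out(rows=[0, 0, 0.15, 0, 0, 0, 0.6, 0, 0, 0.3, 0, 0, 0, 0.6, 0, 0, 0.45, 0, 0, 0, 0.6, 0, 0, 0.58, 0, 0, 0, 0.6, 0, 0, 0.64, 0, 0, 0, 0.6, 0, 0, 0.67, 0, 0, 0, 0.6, 0, 0, 0.685, 0, 0, 0, 0.6, 0, 0, 0.685, 0, 0, 0, 0.6])

```text
time: 18.13
position: [0.4384, 0.2582, 0.0354]
tcp_rot: [-0.079, 0.997, -0.0, 0.0]
ft_force: [0.3, -0.4, -1.5]
gripper_width: 0.684
grip_force: 35.0
```

carry_out(rows=[0, 0, 0.01, 0, 0, 0, 0.6, 0, 0, 0.02, 0, 0, 0, 0.6, 0, 0, 0.03, 0, 0, 0, 0.6, 0, 0, 0.03, 0, 0, 0, 0.6])

```text
time: 18.47
position: [0.4385, 0.2586, 0.0322]
tcp_rot: [-0.079, 0.997, 0.0, 0.0]
ft_force: [-0.7, -0.3, 2.8]
gripper_width: 0.682
grip_force: 35.0
```

Contact. Releasing, rising, then on to the tub.

carry_out(rows=[0, 0, 0, 0, 0, 0, 0.3, 0, 0, 0, 0, 0, 0, 0.2, 0, 0, 0, 0, 0, 0, 0.1, 0, 0, 0, 0, 0, 0, 0, 0, 0, 0, 0, 0, 0, 0, 0, 0, -0.1, 0, 0, 0, 0, 0, 0, -0.3, 0, 0, 0, 0, 0, 0, -0.5, 0, 0, 0, 0, 0, 0, -0.7, 0, 0, 0, 0, 0, 0, -0.9, 0, 0, 0, 0, 0, 0, -0.9, 0, 0, 0, 0])

```text
time: 19.38
position: [0.4402, 0.2601, 0.1443]
tcp_rot: [-0.079, 0.997, 0.002, 0.003]
ft_force: [0.9, 1.5, -0.1]
gripper_width: 0.998
grip_force: 0.0
```

```bash
python3 w.py w8
python3 - <<'E'
from h import *
f=np.load("w.npz");im,C=f["im"],f["C"]
q=C[(np.hypot(C[...,0]-.438,C[...,1]-.258)<.09)&(C[...,2]>.042)&(C[...,2]<.062)];print(len(q),rect(q),np.median(q[:,2]))
E
python3 plan.py .4515 -.272 .137 88.5
```

```text
12791 [432.  258.1 107.   60.6   8.9] 0.0532303504097979
t 19.43 pos [0.4394 0.2595 0.1422] yaw 99.04 w 1.004 grip 0.0 F [ 0.3 -0.1 -1.1]
-> [0.4515, -0.272, 0.137, 88.5] shift [ 0.119 -0.878  0.005] turn [0.001 0.001 0.059]
-> [0.4515, -0.272, 0.137, 88.5] shift [-0.043 -0.885  0.009] turn 0
-> [0.4515, -0.272, 0.137, 88.5] shift [-0.043 -0.885  0.009] turn 0
-> [0.4515, -0.272, 0.137, 88.5] shift [-0.043 -0.885  0.009] turn 0
-> [0.4515, -0.272, 0.137, 88.5] shift [-0.043 -0.885  0.009] turn 0
```

The carton lies flat in the green tray, its top at 53 mm and its yaw of 8.9° matching the tray. Moving to the tub.

carry_out(rows=[0.03, -0.22, 0, 0, 0, 0.015, 0, 0.06, -0.44, 0, 0, 0, 0.03, 0, 0.09, -0.66, 0, 0, 0, 0.045, 0, 0.12, -0.88, 0, 0, 0, 0.059, 0])

```text
time: 19.77
position: [0.4399, 0.1504, 0.1388]
tcp_rot: [0.015, 1.0, -0.0, -0.001]
ft_force: [1.3, -0.8, -0.9]
gripper_width: 1.001
grip_force: 0.0
```

carry_out(rows=[-0.01, -0.22, 0, 0, 0, 0, 0, -0.02, -0.44, 0, 0, 0, 0, 0, -0.03, -0.66, 0, 0, 0, 0, 0, -0.04, -0.885, 0, 0, 0, 0, 0])

```text
time: 20.1
position: [0.4418, 0.0441, 0.1389]
tcp_rot: [0.014, 1.0, -0.0, -0.0]
ft_force: [0.1, -0.7, -0.1]
gripper_width: 0.999
grip_force: 0.0
```

carry_out(rows=[-0.01, -0.22, 0, 0, 0, 0, 0, -0.02, -0.44, 0, 0, 0, 0, 0, -0.03, -0.66, 0, 0, 0, 0, 0, -0.04, -0.885, 0, 0, 0, 0, 0])

```text
time: 20.43
position: [0.4436, -0.0621, 0.139]
tcp_rot: [0.014, 1.0, -0.0, -0.0]
ft_force: [0.2, 0.5, -0.2]
gripper_width: 1.004
grip_force: 0.0
```

carry_out(rows=[-0.01, -0.22, 0, 0, 0, 0, 0, -0.02, -0.44, 0, 0, 0, 0, 0, -0.03, -0.66, 0, 0, 0, 0, 0, -0.04, -0.885, 0, 0, 0, 0, 0])

```text
time: 20.77
position: [0.4455, -0.1684, 0.1389]
tcp_rot: [0.014, 1.0, 0.0, -0.001]
ft_force: [0.6, 0.7, -0.9]
gripper_width: 0.999
grip_force: 0.0
```

carry_out(rows=[-0.01, -0.22, 0, 0, 0, 0, 0, -0.02, -0.44, 0, 0, 0, 0, 0, -0.03, -0.66, 0, 0, 0, 0, 0, -0.04, -0.885, 0, 0, 0, 0, 0, -0.04, -0.885, 0, 0, 0, 0, 0, -0.04, -0.885, 0, 0, 0, 0, 0])

```text
time: 21.27
position: [0.4471, -0.2744, 0.1384]
tcp_rot: [0.015, 1.0, 0.0, -0.001]
ft_force: [0.2, 0.9, -0.1]
gripper_width: 1.002
grip_force: 0.0
```

```bash
python3 w.py w9
python3 - <<'E'
from h import *
f=np.load("w.npz");im,C=f["im"],f["C"]
q=C[(mask(im,"blue",(0,0,640,400),100,40)>0)&(np.hypot(C[...,0]-.4515,C[...,1]+.272)<.09)&(C[...,2]>.044)&(C[...,2]<.057)];print(len(q),rect(q),np.median(q[:,2]))
E
python3 plan.py .4515 -.273 .027 88.5
```

```text
11705 [ 441.  -272.9   97.9   59.7   -1.7] 0.05062308294188125
t 21.32 pos [ 0.4471 -0.2736  0.1386] yaw 88.3 w 0.997 grip 0.0 F [0.5 0.3 0. ]
-> [0.4515, -0.273, 0.027, 88.5] shift [-0.038  0.006  0.93 ] turn [ 0.    -0.001 -0.001]
```

View pics/w9.png

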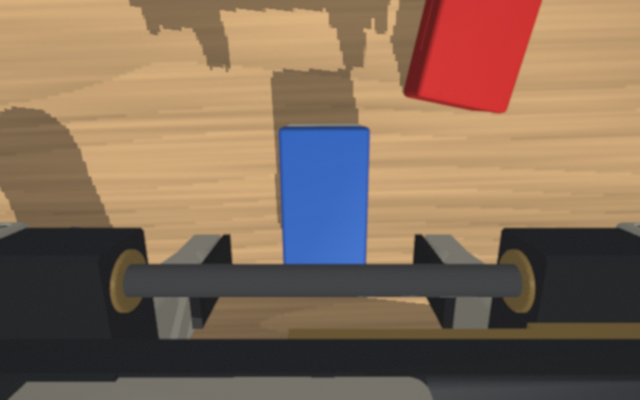

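The tub lid (325,195) is centred between the fingers and the red block (470,50) is clear. The tub's near edge is at x = 392 mm, which puts its centre at 452 mm as planned.

carry_out(rows=[-0.01, 0, 0.2, 0, 0, 0, 0, -0.02, 0, 0.4, 0, 0, 0, 0, -0.03, 0, 0.6, 0, 0, 0, 0, -0.04, 0, 0.8, 0, 0, 0, 0, -0.04, 0, 0.9, 0, 0, 0, 0, -0.04, 0, 0.93, 0, 0, 0, 0, -0.04, 0, 0.93, 0, 0, 0, 0], force=45)

```text
time: 21.9
position: [0.4521, -0.2726, 0.0271]
tcp_rot: [0.013, 1.0, 0.0, -0.001]
ft_force: [0.7, 0.5, 0.6]
gripper_width: 0.997
grip_force: 0.0
```

carry_out(rows=[0, 0, 0, 0, 0, 0, 0.15, 0, 0, 0, 0, 0, 0, 0.3, 0, 0, 0, 0, 0, 0, 0.5, 0, 0, 0, 0, 0, 0, 0.6, 0, 0, 0, 0, 0, 0, 0.6, 0, 0, 0, 0, 0, 0, 0.6, 0, 0, 0, 0, 0, 0, 0.6, 0, 0, -0.1, 0, 0, 0, 0.6, 0, 0, -0.25, 0, 0, 0, 0.6, 0, 0, -0.45, 0, 0, 0, 0.6, 0, 0, -0.65, 0, 0, 0, 0.6, 0, 0, -0.75, 0, 0, 0, 0.6, 0, 0, -0.75, 0, 0, 0, 0.6, 0, 0, -0.75, 0, 0, 0, 0.6])

```text
time: 23.07
position: [0.4525, -0.2734, 0.1178]
tcp_rot: [0.014, 1.0, 0.0, 0.0]
ft_force: [0.1, 0.1, -4.8]
gripper_width: 0.686
grip_force: 45.0
```

```bash
python3 w.py w10
python3 - <<'E'
from h import *
f=np.load("w.npz");im,C=f["im"],f["C"]
q=C[160:255,250:380].reshape(-1,3);q=q[(q[:,2]>.12)&(q[:,2]<.16)];print(len(q),rect(q),np.median(q[:,2]),"slope",np.polyfit(q[:,0],q[:,2],1)[0])
E
python3 plan.py .6339 .0249 .115 74.7
```

```text
12288 [ 420.2 -275.3   49.9   37.3   88.4] 0.13977004991752456 slope -0.0030096548621049175
t 23.12 pos [ 0.4518 -0.2732  0.1169] yaw 88.37 w 0.681 grip 45.0 F [-0.9  0.2 -4.8]
-> [0.6339, 0.0249, 0.115, 74.7] shift [-0.482  0.842  0.005] turn [ 0.    -0.     0.076]
-> [0.6339, 0.0249, 0.115, 74.7] shift [-0.269  0.932  0.005] turn 0
-> [0.6339, 0.0249, 0.115, 74.7] shift [-0.269  0.932  0.005] turn 0
```

carry_out(rows=[-0.05, 0.08, 0, 0, 0, 0.01, 0.6, -0.15, 0.25, 0, 0, 0, 0.025, 0.6, -0.23, 0.4, 0, 0, 0, 0.04, 0.6, -0.31, 0.55, 0, 0, 0, 0.05, 0.6, -0.4, 0.7, 0, 0, 0, 0.063, 0.6, -0.48, 0.84, 0, 0, 0, 0.076, 0.6])

```text
time: 23.62
position: [0.5124, -0.1733, 0.116]
tcp_rot: [0.134, 0.991, -0.0, -0.002]
ft_force: [0.2, -0.0, -3.7]
gripper_width: 0.683
grip_force: 45.0
```

carry_out(rows=[-0.05, 0.16, 0, 0, 0, 0, 0.6, -0.1, 0.33, 0, 0, 0, 0, 0.6, -0.15, 0.5, 0, 0, 0, 0, 0.6, -0.2, 0.67, 0, 0, 0, 0, 0.6, -0.24, 0.82, 0, 0, 0, 0, 0.6, -0.27, 0.93, 0, 0, 0, 0, 0.6])

```text
time: 24.12
position: [0.5734, -0.074, 0.1159]
tcp_rot: [0.133, 0.991, -0.0, -0.002]
ft_force: [0.9, -0.4, -3.8]
gripper_width: 0.681
grip_force: 45.0
```

carry_out(rows=[-0.05, 0.16, 0, 0, 0, 0, 0.6, -0.1, 0.33, 0, 0, 0, 0, 0.6, -0.15, 0.5, 0, 0, 0, 0, 0.6, -0.2, 0.67, 0, 0, 0, 0, 0.6, -0.24, 0.82, 0, 0, 0, 0, 0.6, -0.27, 0.93, 0, 0, 0, 0, 0.6, -0.27, 0.93, 0, 0, 0, 0, 0.6, -0.27, 0.93, 0, 0, 0, 0, 0.6])

```text
time: 24.78
position: [0.6344, 0.0245, 0.1173]
tcp_rot: [0.132, 0.991, -0.0, -0.001]
ft_force: [-0.8, -0.0, -3.9]
gripper_width: 0.682
grip_force: 45.0
```

```bash
python3 plan.py .6339 .0249 .033 74.7
```

```text
t 24.78 pos [0.6344 0.0245 0.1173] yaw 74.78 w 0.682 grip 45.0 F [-0.8 -0.  -3.9]
-> [0.6339, 0.0249, 0.033, 74.7] shift [0.004 0.002 0.703] turn [-0. -0.  0.]
```

carry_out(rows=[0, 0, 0.15, 0, 0, 0, 0.6, 0, 0, 0.3, 0, 0, 0, 0.6, 0, 0, 0.45, 0, 0, 0, 0.6, 0, 0, 0.58, 0, 0, 0, 0.6, 0, 0, 0.65, 0, 0, 0, 0.6, 0, 0, 0.68, 0, 0, 0, 0.6, 0, 0, 0.7, 0, 0, 0, 0.6, 0, 0, 0.7, 0, 0, 0, 0.6])

```text
time: 25.45
position: [0.6346, 0.0237, 0.0343]
tcp_rot: [0.133, 0.991, 0.0, 0.0]
ft_force: [0.1, 0.5, -4.4]
gripper_width: 0.681
grip_force: 45.0
```

carry_out(rows=[0, 0, 0.01, 0, 0, 0, 0.6, 0, 0, 0.02, 0, 0, 0, 0.6, 0, 0, 0.03, 0, 0, 0, 0.6, 0, 0, 0.03, 0, 0, 0, 0.6])

```text
time: 25.78
position: [0.635, 0.024, 0.0318]
tcp_rot: [0.133, 0.991, 0.0, 0.001]
ft_force: [-2.8, 0.2, 3.5]
gripper_width: 0.684
grip_force: 45.0
```

Contact. Releasing, rising, and backing away toward the robot so the cameras have a clear view.

carry_out(rows=[0, 0, 0, 0, 0, 0, 0.3, 0, 0, 0, 0, 0, 0, 0.2, 0, 0, 0, 0, 0, 0, 0.1, 0, 0, 0, 0, 0, 0, 0, 0, 0, 0, 0, 0, 0, 0, 0, 0, -0.1, 0, 0, 0, 0, 0, 0, -0.3, 0, 0, 0, 0, 0, 0, -0.5, 0, 0, 0, 0, 0, 0, -0.7, 0, 0, 0, 0, 0, 0, -1, 0, 0, 0, 0, 0, 0, -1, 0, 0, 0, 0])

```text
time: 26.7
position: [0.6382, 0.0242, 0.1589]
tcp_rot: [0.132, 0.991, 0.001, 0.005]
ft_force: [2.1, 1.2, 1.2]
gripper_width: 1.003
grip_force: 0.0
```

carry_out(rows=[0.2, -0.2, 0, 0, 0, 0, 0, 0.4, -0.4, 0, 0, 0, 0, 0, 0.6, -0.6, 0, 0, 0, 0, 0, 0.8, -0.8, 0, 0, 0, 0, 0, 1, -1, 0, 0, 0, 0, 0, 1, -1, 0, 0, 0, 0, 0, 1, -1, 0, 0, 0, 0, 0])

```text
time: 27.28
position: [0.4861, -0.0611, 0.1518]
tcp_rot: [0.133, 0.991, 0.0, 0.001]
ft_force: [0.6, 0.6, 0.8]
gripper_width: 1.001
grip_force: 0.0
```

```bash
python3 - <<'E'
from h import *
im,d=ctrl.grab_frame("top");C=cloud("top",d);cv2.imwrite("pics/top2.png",im)
for n,x,y,r,lo,hi in(("tub",.634,.025,.08,.045,.06),("carton",.438,.258,.08,.045,.06),("tin",.638,-.261,.05,.045,.06),("soap",.623,.25,.06,.042,.055)):
    q=C[(np.hypot(C[...,0]-x,C[...,1]-y)<r)&(C[...,2]>lo)&(C[...,2]<hi)];print(n,len(q),rect(q),np.median(q[:,2]))
E
python3 plan.py
```

```text
tub 774 [635.6  26.4 120.1  61.3 -15.1] 0.052488315192616875
carton 0 [0. 0. 0. 0. 0.] nan
tin 314 [ 637.6 -257.6   55.4   55.2  -15.6] 0.05230858137945382
soap 390 [624.9 253.3  57.3  56.1  84.9] 0.04733941871591962
t 27.33 pos [ 0.4873 -0.0606  0.1518] yaw 74.71 w 1.0 grip 0.0 F [-0.1 -0.5  0.1]
  return _methods._mean(a, axis=axis, dtype=dtype,
  ret = ret.dtype.type(ret / rcount)
```

View pics/top2.png

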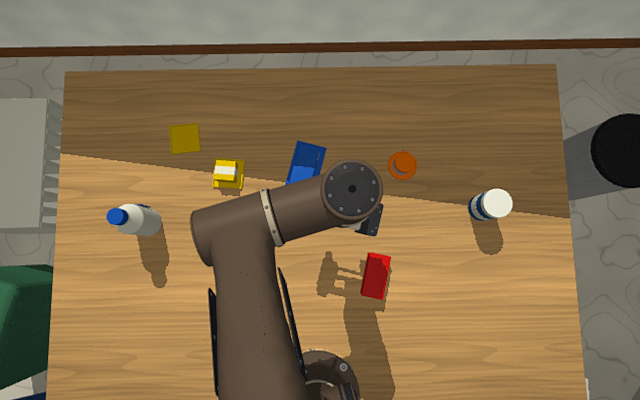

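The tub (305,165), tin (402,165) and soap box (227,173) are all flat and centred in their trays. The bottle, canister and red block haven't moved. The arm hides the carton here, so I'll check it in the scene view.

Run:
```python
from h import *
im,d=ctrl.grab_frame("scene");C=cloud("scene",d);cv2.imwrite("pics/scene2.png",im)
q=C[(np.hypot(C[...,0]-.438,C[...,1]-.258)<.09)&(C[...,2]>.045)&(C[...,2]<.06)];print(len(q),rect(q),np.median(q[:,2]))
```

```text
476 [437.5 255.5 125.   64.3   8.3] 0.05142040889290228
```

View pics/scene2.png

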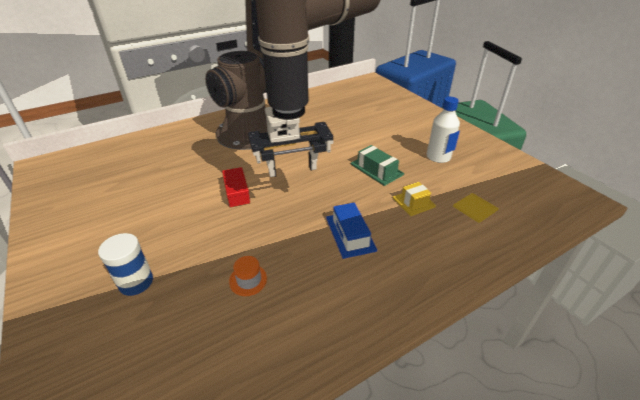

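All four products stand in their trays: carton (378,163), soap box (415,196), tub (350,228) and tin (248,275). The gripper is clear of everything, so I'm handing in the job.

```bash
python3 -c "from bench import ctrl; print(ctrl.close_job())"
```

```text
the job is handed in; nothing more can be done
None
```

Job handed in after about 27 s of robot time: the tub, carton, tin and soap box each stand upright and flat in the tray of their own colour, and the bottle, wipes canister and red look-alike were left where they stood.

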